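Lock the pin fixture with the blade key

TASK

Take the orange blade key from its black stand and lock the blue clamp plate of the fixture down: with the blade in the slot of the brass cam, press the plate fully down, turn the cam a quarter turn clockwise (seen from above) and let it rise until it seats and holds the plate. Then put the key back upright in its stand and let go, and leave the other things on the bench where they are.

Things in the scene. Friction and masses are not known exactly. Their poses are not given: they have to be found in the camera images.
- fixture: Clamping fixture fixed on the gridded surface plate (whose top is 30 mm above the bench). Origin: centre of its underside, z up, x along its 150 mm side, y along its 110 mm side. Blue clamp plate 144 x 102 x 10 mm over two ground pins; four guide posts 64 mm high near the plate's corners. Brass cam in the plate's middle. Red marks: slot's open direction (x); white marks: locked direction (y).
- clamp (a joint): Travel of the blue plate, m: 0 = up on its springs (top 56 mm above the fixture's underside), 0.0072 = down on its stop. Takes 5 N to start, 12 N to hold down. The cam turns only with it pressed below 0.0057. When let go with the cam turned, the cam's tee bar rises into notches and holds it at about 0.004 (seated); left at about 0.0057 = cam not turned far enough; near 0 = not locked.
- cam (a joint): Angle of the brass cam, rad, growing clockwise seen from above. -0.1 to 0.1 at the start = open, slot along fixture x; 1.57 = locked, slot along fixture y; hard stops at -0.12 and 1.6. Friction 0.03 N m. It drops into the notches from about 1.4 on. It cannot turn more than some 0.15 rad while the plate is up.
- cam_nominal (a point): Nominal place of the cam's axis, fixed to the fixture, 65 mm above its underside: the height of the cam's top face while the plate is up (9 mm above the blue plate). The plate with the cam has side play: the real cam sits up to 2.5 mm from here along fixture y (across the open slot), differently each time, and stays there. Cam 30 mm across; slot right across it, 4.5 mm wide, 6 mm deep, flat floor.
- stand: Black block, 60 x 60 x 56 mm, fixed on the surface plate. Origin: centre of its underside, z up. A 20 x 20 mm square hole runs through it from top to bottom; the key hangs in it by its flange.
- key: Blade key, about 100 g, upright, loose. Origin: middle of the blade's lower edge, z up, x along the blade's width. Blade 14 mm wide (x), 2.5 mm thick (y), 12 mm high; shank 8 mm diameter; flange 36 mm diameter at z 50 to 54 mm; flat orange handle 36 mm (x) by 12 mm (y), z 54 to 100 mm. In the stand it hangs by its flange, blade edge 6 mm above the stand's underside, turned any way.
- key_tip (a point): Centre of the lower edge of the key's blade (the same point and axes as the key).
- key_grip (a point): Centre of the handle where it is best gripped, 80 mm above the blade's edge: close the fingers on the two flat faces, along the key's y axis.
- red_cap: Bystander: red plastic cap, 42 mm across, 22 mm high. Origin under its centre.
- gauge_block: Bystander: steel block 34 x 24 x 50 mm (high). Origin under its centre.
- dial: Bystander: yellow-faced dial gauge lying on its back, 46 mm across, 13 mm high, its stem reaching to 65 mm along its x. Origin under the dial's centre.
- vblock: Bystander: dark steel channel block 50 x 40 x 36 mm. Origin under its centre.
- ring_gauge: Bystander: steel ring, 52 mm outside, 32 mm inside, 16 mm high. Origin under its centre.
- square: Bystander: small engineer's square lying flat, stock 18 x 70 x 14 mm, blade 80 mm long. Origin under the stock's centre.
- oil_bottle: Bystander: small white bottle with red cap, 36 mm across, 75 mm high. Origin under its centre.
Not all that is in view belongs to the job. Of the things like the key, leave any that is pink; of the rest the smaller one is meant.

How it is judged:
On the way, in this order (a step that is already met when the one before it is completed fails the run):
1. the key is lifted clear of its stand (z of key_tip in the frame of stand above 0.06 m), for 0.1 s.
2. with the blade in the slot the cam has been turned to locked under the pressed plate (value of joint cam above 1.35 rad and value of joint clamp above 0.003 m and horizontal distance between key_tip and cam_nominal below 0.01 m and z of key_tip in the frame of fixture below 0.057 m and contact force between key and fixture above 0.5 N), for 0.1 s.
At the end, for the whole second after the job is handed in: the cam is turned past 1.35 rad and seated, so that it alone holds the clamp plate 3 to 5 mm down; the key hangs upright (within 0.12 rad) in the hole of its stand, its blade's edge within 12 mm of the stand's axis and less than 10 mm above the stand's underside, at rest (value of joint cam above 1.35 rad and value of joint clamp between 0.003 and 0.005 m and horizontal distance between key_tip and stand below 0.012 m and z of key_tip in the frame of stand below 0.01 m and angle between key's own z axis and vertical below 0.12 rad and linear speed of key below 0.02 m/s and velocity of joint cam below 0.1 rad/s); the robot touches nothing.
It fails at once if a bystander was moved more than 25 mm or tipped over (distance of any of red_cap, gauge_block, dial, vblock, ring_gauge, square, oil_bottle from where it was at the start of the episode above 0.025 m or angle between any of red_cap, gauge_block, dial, vblock, ring_gauge, square, oil_bottle's own z axis and vertical above 0.5 rad).
It also fails if it takes over 61 s, if anything falls off the work surface, if the arm or the gripper's body presses on something with over 40 N, if the wrist force passes 120 N, or if a joint passes its speed limit or range.

ROBOT

A 6-joint arm with a two-finger parallel gripper is mounted at the origin on the work surface. World frame = base frame: x ahead of the robot, y to its left, z up, the work surface at z = 0. Lengths are in m, angles in rad, forces in N, time in s.
With the tool pointing down it reaches from about 0.275 to 1 m from the base axis. Payload 8.4 kg.
Tool frame: the origin (TCP) lies on the centre line of the jaws, within the pads' length; the fingertips stand 17 mm ahead of it and the grasp point (between the pads) lies 2 mm behind it (bot.tcp_to_tips is the y of the fingertips in the tool frame, in m); y points along the fingers, z is the direction in which the jaws open and shut, and the axes are right-handed (so a half turn about y gives the same grasp; the last joint's range is limited). The gripper opens to 85 mm and grips with 20 to 120 N. Pads are 22 mm wide; open, the fingers measure 114 mm over their backs; the gripper's body (76 mm by 85 mm) begins 54 mm behind the grasp point. The pads swing forward as they close: fully open they stand 13 mm farther back than shut.
Start: joints at [1.269, 0.353, 1.633, -0, 1.155, -0.002], TCP at [0.185, 0.597, 0.248] pointing down, gripper open.
Joint ranges: [-2.63, 2.63], [-0.92, 2.1], [0.06, 2.66], [-1.3, 4.44], [0, 2.69], [-3.02, 3.02]. Speed limits (rad/s): [2.22, 2.22, 2.79, 3.14, 3.14, 3.14].

INTERFACE

Orientations are given as a unit quaternion [x, y, z, w].
In Python, from workcell import bot, hand, kinematics, get_obs, vision, hand_in gives the robot as it stands. The module is installed in compiled form; this text tells all that it offers. Calls block until the motion is done:
- bot.reach(position, orientation): joint-space move of the TCP to a pose.
- bot.servo_line(position, ori=None, velocity=0.15): straight line of the TCP; ori=None keeps the orientation; velocity is the mean speed in m/s.
- bot.goto_joints(angles): joint-space move.
- hand.move_gripper(opening, strength=None): finger opening in m; strength is the grip in N (None keeps the last); returns when the fingers have stopped.
- bot.dwell(seconds).
- kinematics.solve_ik(position, orientation): joint angles nearest the present ones, or None.
- get_obs(): the state.
- vision.read_camera(name): name is "side" or "top"; returns a dict with "frame" (420x560x3 uint8, red, green, blue), "intrinsics" (3x3 intrinsics, pixels), "view" (4x4, takes a point from world to camera coordinates). Camera axes: x right, y down, z forward; pixel columns grow to the right and rows downward; lengths in m; the calibration is good to about 2 mm. A picture is of the moment at which its call begins. There is no depth.
A pose or a line that the arm cannot do raises bot.IKError and nothing moves.
- hand_in(): hands the job in, once; it reports no verdict.
The state is a dict: "time_s": time; "joint_pos": joint angles; "joint_vel": joint speeds; "joint_efforts": joint torques, N m; "position": TCP position; "orientation": TCP orientation; "wrist_force": force on the tool from outside, world axes, zero at the start; "ft_torque": the same for the moment, N m; "gripper_width": finger opening in m.
Only numpy, scipy, OpenCV 4.12 (cv2) and the standard library are available. Lean on these libraries where they do the work, as an engineer would, in place of code of your own. Each camera call takes 0.05 s, during which the arm holds its last target.

## Working session

There is one attempt and no reset: what is moved stays moved. The work goes in short steps, each a Python script; the robot and the scene stay as the last script left them, time stands still between calls to the robot, and variables do not carry over. Pictures are saved under pics/ and viewed, and the job is handed in when it is done.

```bash
mkdir -p pics
python3 - <<'E'
from workcell import bot,hand,get_obs,vision
import cv2,numpy as np
for n in ("side","top"):
    c=vision.read_camera(n); cv2.imwrite(f"pics/{n}0.png",cv2.cvtColor(c["frame"],cv2.COLOR_RGB2BGR))
    np.savez(f"cam_{n}.npz",K=c["intrinsics"],V=c["view"],F=c["frame"]); print(n,c["intrinsics"],c["view"])
print(get_obs(),bot.tcp_to_tips)
E
```

```text
side [[500.1685113    0.         271.82028669]
 [  0.         500.1685113  210.38169242]
 [  0.           0.           1.        ]] [[ 0.93353353 -0.35841067  0.00754626 -0.46528967]
 [-0.27378452 -0.7263852  -0.63040192  0.20573138]
 [ 0.23142426  0.58643528 -0.77623223  1.07289125]
 [ 0.          0.          0.          1.        ]]
top [[396.82879503   0.         278.39446306]
 [  0.         396.82879503 203.41890844]
 [  0.           0.           1.        ]] [[-0.01122074 -0.999931    0.0034773  -0.00612855]
 [-0.99696143  0.01091921 -0.0771277   0.51385258]
 [ 0.0770844  -0.00433216 -0.99701516  0.948136  ]
 [ 0.          0.          0.          1.        ]]
{'time_s': 0.1, 'joint_pos': array([ 1.26859605e+00,  3.53583049e-01,  1.63404177e+00, -3.61323999e-05,
        1.15521596e+00, -2.37553158e-03]), 'joint_vel': array([-8.57646882e-05, -1.60288729e-03, -1.75296569e-03, -3.91964755e-05,
        3.76025247e-04,  1.09081924e-03]), 'joint_efforts': array([ 1.80489627e-03, -6.06357837e+01, -3.42819071e+01,  3.96081180e-05,
        3.98006159e-03, -1.05755097e-05]), 'position': array([0.18447174, 0.59673593, 0.24764185]), 'orientation': array([ 0.69961457, -0.10565772,  0.10554693, -0.69873868]), 'wrist_force': array([-0.80356122,  0.61837172,  0.55375101]), 'ft_torque': array([ 0.00034303,  0.0306762 , -0.0312129 ]), 'gripper_width': 0.08519374647345647} 0.017
```

View pics/top0.png

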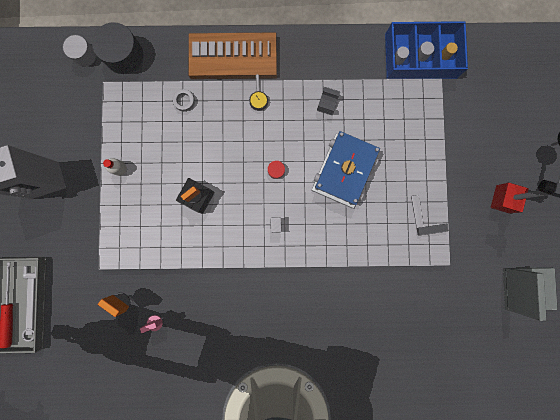

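View pics/side0.png

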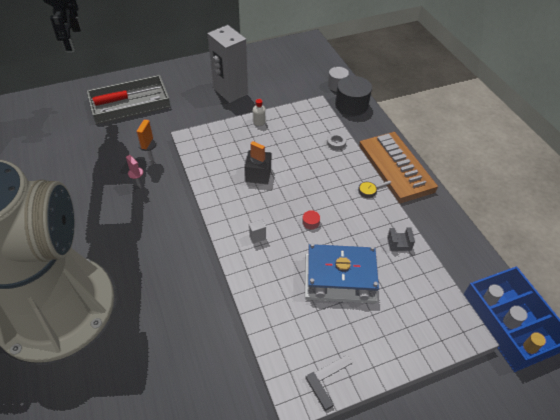

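Run:
```python
import cv2
t=cv2.imread("pics/top0.png");s=cv2.imread("pics/side0.png")
def crop(im,x,y,w,h,k,n): cv2.imwrite(f"pics/{n}.png",cv2.resize(im[y:y+h,x:x+w],None,fx=k,fy=k,interpolation=cv2.INTER_CUBIC))
crop(t,165,165,60,60,10,"tk"); crop(t,305,125,80,85,7,"tf")
crop(s,235,130,50,60,10,"sk"); crop(s,295,235,90,70,8,"sf"); crop(s,110,110,60,80,7,"sd")
```

```text
(no output)
```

View pics/tk.png

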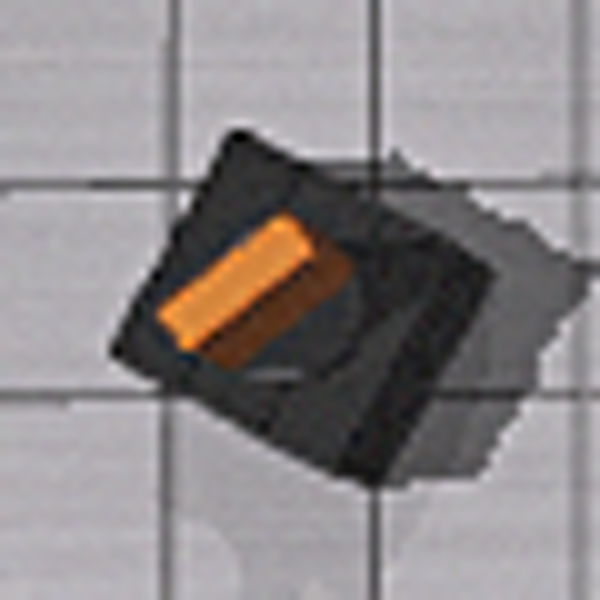

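View pics/tf.png

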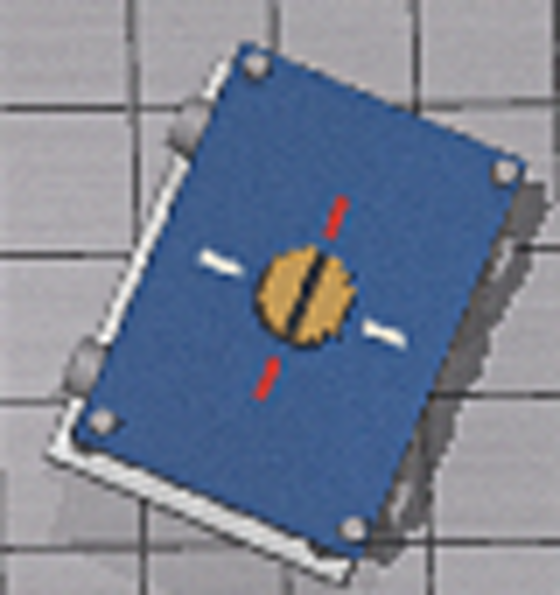

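View pics/sk.png

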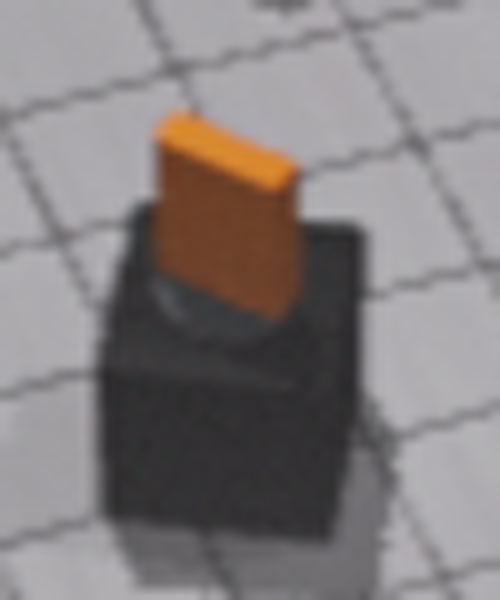

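View pics/sf.png

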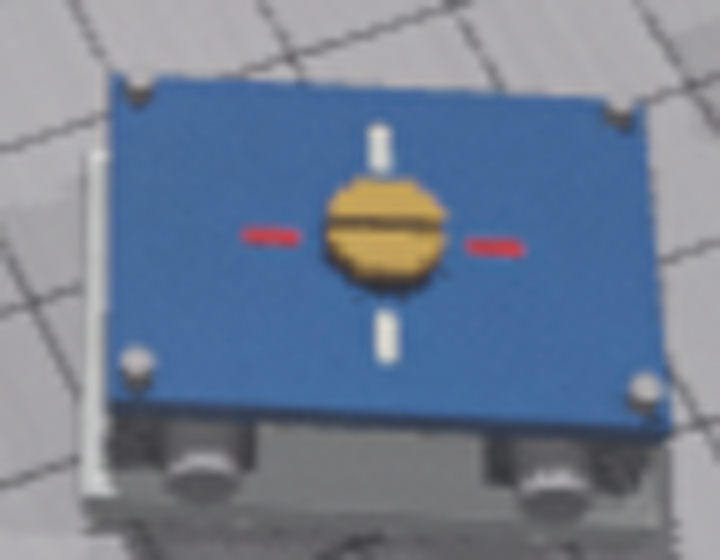

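View pics/sd.png

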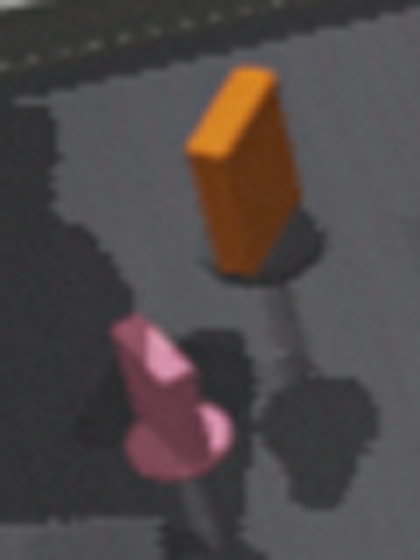

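```bash
cat > h.py <<'E'
import numpy as np,cv2
from scipy.optimize import least_squares
C={n:np.load(f"cam_{n}.npz") for n in("side","top")}
def proj(n,P):
    P=np.atleast_2d(P);c=C[n];q=P@c["V"][:3,:3].T+c["V"][:3,3];q=q@c["K"].T;return q[:,:2]/q[:,2:]
def ray(n,uv,z):
    c=C[n];d=c["V"][:3,:3].T@np.linalg.solve(c["K"],[uv[0],uv[1],1]);o=-c["V"][:3,:3].T@c["V"][:3,3];return (o+d*(z-o[2])/d[2])
def uncrop(pts,x,y,k): return (np.array(pts,float)+.5)/k-.5+[x,y]
def rect(p,w,h,z):
    c,s=np.cos(p[2]),np.sin(p[2]);L=np.array([[1,1],[1,-1],[-1,-1],[-1,1]])*[w/2,h/2]
    return np.c_[L@np.array([[c,s],[-s,c]])+p[:2],np.full(4,z)]
def fit(obs,w,h,z,p0):
    f=lambda p:np.concatenate([(proj(n,rect(p,w,h,z))-o).ravel() for n,o in obs.items()])
    r=least_squares(f,p0);return r.x,r.fun.reshape(-1,2)
E
python3 - <<'E'
from h import *
kt=uncrop([(285,212),(320,250),(185,353),(157,318)],165,165,10)
ks=uncrop([(185,112),(300,160),(275,192),(155,132)],235,130,10)
for p in kt: print("kt",ray("top",p,.136))
for p in ks: print("ks",ray("side",p,.136))
pt=uncrop([(243,42),(527,158),(365,558),(72,440)],305,125,7)
ps=uncrop([(110,75),(645,100),(668,428),(105,400)],295,235,8)
for p in pt: print("pt",ray("top",p,.086))
for p in ps: print("ps",ray("side",p,.086))
print("cam",ray("top",uncrop([(307,293)],305,125,7)[0],.095),ray("side",uncrop([(387,215)],295,235,8)[0],.095))
a,b=[ray("top",p,.095) for p in uncrop([(320,250),(292,338)],305,125,7)];print("slot",a,b,np.arctan2(*(a-b)[1::-1]))
a,b=[ray("side",p,.095) for p in uncrop([(332,221),(440,226)],295,235,8)];print("slot",a,b,np.arctan2(*(a-b)[1::-1]))
for p in uncrop([(238,128),(445,245),(345,470),(112,352),(495,268)],165,165,10): print("st",ray("top",p,.086))
for p in uncrop([(135,208),(362,228),(350,390),(108,375)],235,130,10): print("ss",ray("side",p,.086))
E
```

```text
kt [0.54491135 0.17186577 0.136     ]
kt [0.53660637 0.16430269 0.136     ]
kt [0.51469303 0.19314012 0.136     ]
kt [0.52230142 0.19920101 0.136     ]
ks [0.52500005 0.19828296 0.136     ]
ks [0.54511729 0.17295988 0.136     ]
ks [0.53572961 0.16479273 0.136     ]
ks [0.51591398 0.19424103 0.136     ]
pt [ 0.6755879 -0.1538435  0.086    ]
pt [ 0.63586458 -0.24628638  0.086     ]
pt [ 0.50471292 -0.18955196  0.086     ]
pt [ 0.54429292 -0.09507756  0.086     ]
ps [ 0.54488957 -0.0961517   0.086     ]
ps [ 0.67578239 -0.1543531   0.086     ]
ps [ 0.63291371 -0.24560799  0.086     ]
ps [ 0.50337109 -0.18785907  0.086     ]
cam [ 0.59031182 -0.17121065  0.095     ] [ 0.59122824 -0.16786455  0.095     ]
slot [ 0.60435108 -0.17577854  0.095     ] [ 0.57566113 -0.16599067  0.095     ] -0.32877813870306444
slot [ 0.57707074 -0.16448557  0.095     ] [ 0.60257594 -0.1757776   0.095     ] 2.7247971507148137
st [0.57055093 0.19325711 0.086     ]
st [0.54318411 0.14599209 0.086     ]
st [0.49212226 0.16853138 0.086     ]
st [0.519552   0.22153509 0.086     ]
st [0.53779488 0.13460675 0.086     ]
ss [0.51850536 0.22060915 0.086     ]
ss [0.56930826 0.19392818 0.086     ]
ss [0.54656529 0.1426213  0.086     ]
ss [0.49315674 0.16807971 0.086     ]
```

```bash
cat >> h.py <<'E'
from scipy.spatial.transform import Rotation as R
def quat(yaw):  # key x axis yaw; jaws along key y
    z=np.array([-np.sin(yaw),np.cos(yaw),0]);y=np.array([0,0,-1.]);return R.from_matrix(np.c_[np.cross(y,z),y,z]).as_quat()
E
python3 - <<'E'
from h import *
kt=uncrop([(285,212),(320,250),(185,353),(157,318)],165,165,10)
ks=uncrop([(185,112),(300,160),(275,192),(155,132)],235,130,10)
pt=uncrop([(243,42),(527,158),(365,558),(72,440)],305,125,7)
ps=uncrop([(110,75),(645,100),(668,428),(105,400)],295,235,8)
# rect order: (+,+),(+,-),(-,-),(-,+)
K=fit({"top":kt,"side":ks[[1,2,3,0]]},.036,.012,.136,[.53,.182,-.87]);
K=fit({"top":kt,"side":ks[[1,2,3,0]]},.036,.012,.136,[.53,.182,.87]) if abs(K[1]).max()>5 else K
print("key",K)
for nm,o in (("both",{"top":pt,"side":ps[[1,2,3,0]]}),("top",{"top":pt}),("side",{"side":ps[[1,2,3,0]]})):
    P=fit(o,.144,.102,.086,[.59,-.17,-.42]);print("plate",nm,P)
st=uncrop([(238,128),(445,245),(345,470),(112,352)],165,165,10)
ss=uncrop([(135,208),(362,228),(350,390),(108,375)],235,130,10)
S=fit({"top":st,"side":ss[[1,2,3,0]]},.06,.06,.086,[.53,.18,1.05]);print("stand",S)
from workcell import kinematics
for nm,p in (("stand",[.53,.182,.12]),("fix",[.59,-.171,.16])):
  for yaw in np.deg2rad(np.arange(-180,180,20)):
    q=kinematics.solve_ik(p,quat(yaw)); print(nm,round(np.degrees(yaw)),None if q is None else np.round(q,2))
E
```

```text
key (array([ 0.52995416,  0.18222967, -0.91980823]), array([[ 0.15018523, -0.33553784],
       [ 0.01172198,  0.23923714],
       [ 0.10473981,  0.19355488],
       [-0.45283805, -0.6989676 ],
       [ 0.41006956,  0.33211012],
       [ 0.21750576,  0.1054934 ],
       [-0.46098972,  0.52431515],
       [-0.72659251, -0.39014858]]))
plate both (array([ 0.58965273, -0.17098357, -0.4170729 ]), array([[-0.1450157 , -0.23394171],
       [ 0.22758696,  0.44516526],
       [-0.46829631,  0.68423787],
       [ 0.04739504, -0.08384367],
       [-0.03820127, -0.34685772],
       [ 1.11717329,  0.18132687],
       [ 0.02281732,  0.26709416],
       [-0.35218311, -0.28798484]]))
plate top (array([ 0.59012699, -0.17118706, -0.41018711]), array([[-0.31821157, -0.38220311],
       [ 0.16669401,  0.01890835],
       [-0.1242079 ,  0.41868232],
       [ 0.27411288, -0.06597423]]))
plate side (array([ 0.5892534 , -0.17085773, -0.42410355]), array([[-0.04538445, -0.1359464 ],
       [ 0.75346233,  0.40183219],
       [-0.35803153,  0.05107634],
       [-0.37703938, -0.46307698]]))
stand (array([ 0.531
[... 1273 characters left out ...]

fix -140 [-0.28  0.43  1.73 -0.    0.98  0.59]
fix -120 [-0.28  0.43  1.73 -0.    0.98  0.24]
fix -100 [-0.28  0.43  1.73 -0.    0.98 -0.11]
fix -80 [-0.28  0.43  1.73 -0.    0.98 -0.46]
fix -60 [-0.28  0.43  1.73  0.    0.98 -0.81]
fix -40 [-0.28  0.43  1.73 -0.    0.98 -1.16]
fix -20 [-0.28  0.43  1.73 -0.    0.98 -1.51]
fix 0 [-0.28  0.43  1.73 -0.    0.98 -1.86]
fix 20 [-0.28  0.43  1.73 -0.    0.98 -2.2 ]
fix 40 [-0.28  0.43  1.73 -0.    0.98 -2.55]
fix 60 [-0.28  0.43  1.73  0.    0.98 -2.9 ]
fix 80 None
fix 100 [-0.28  0.43  1.73 -0.    0.98  2.68]
fix 120 [-0.28  0.43  1.73 -0.    0.98  2.33]
fix 140 [-0.28  0.43  1.73 -0.    0.98  1.98]
fix 160 [-0.28  0.43  1.73 -0.    0.98  1.64]
```

Run:
```python
from h import *
from workcell import bot,hand,get_obs,vision
q=quat(-.92)
hand.move_gripper(.05,60)
bot.reach([.530,.1822,.20],q)
bot.servo_line([.530,.1822,.115],velocity=.12)
print(get_obs()["position"],get_obs()["wrist_force"],get_obs()["time_s"])
hand.move_gripper(0.0,100)
o=get_obs();print(o["position"],o["wrist_force"],o["gripper_width"],o["time_s"])
for n in ("side","top"):
    c=vision.read_camera(n); cv2.imwrite(f"pics/{n}1.png",cv2.cvtColor(c["frame"],cv2.COLOR_RGB2BGR))
s=cv2.imread("pics/side1.png");cv2.imwrite("pics/s1.png",cv2.resize(s[60:220,180:340],None,fx=3.7,fy=3.7))
```

```text
[0.53040505 0.18246782 0.1155081 ] [ 0.20962823  0.30640383 -0.10767198] 3.3583
[0.53052215 0.18236832 0.11578893] [-0.44949476  0.14031001  6.84597547] 0.010814851827231853 3.7917
```

View pics/s1.png

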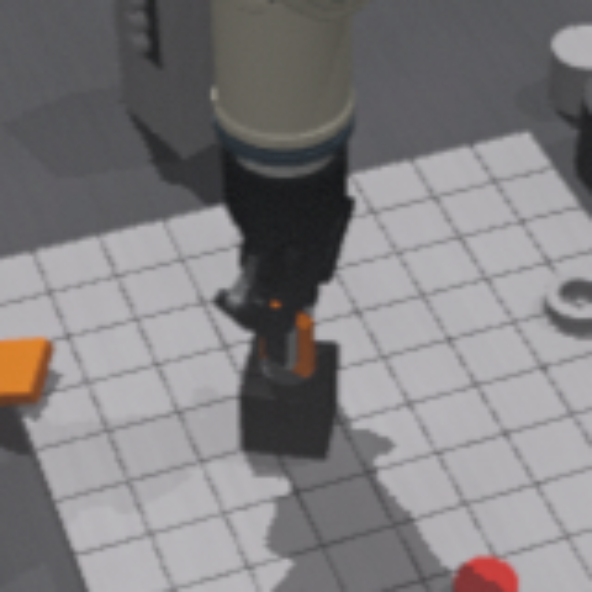

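Run:
```python
from h import *
from workcell import bot,hand,get_obs,vision
p=get_obs()["position"]
bot.servo_line([p[0],p[1],.23],velocity=.15)
print(get_obs()["wrist_force"])
bot.reach([.5900,-.1710,.23],quat(-.40))
bot.servo_line([.5900,-.1710,.185],velocity=.12)
o=get_obs();print(o["position"],o["wrist_force"],o["gripper_width"],o["time_s"])
for n in ("side","top"):
    c=vision.read_camera(n); cv2.imwrite(f"pics/{n}2.png",cv2.cvtColor(c["frame"],cv2.COLOR_RGB2BGR))
s=cv2.imread("pics/side2.png");cv2.imwrite("pics/s2.png",cv2.resize(s[210:290,290:390],None,fx=7,fy=7,interpolation=cv2.INTER_CUBIC))
s=cv2.imread("pics/top2.png");cv2.imwrite("pics/t2.png",cv2.resize(s[125:210,300:400],None,fx=7,fy=7,interpolation=cv2.INTER_CUBIC))
```

```text
[ 0.50183918  0.68232731 -0.19226327]
[ 0.59019359 -0.17052     0.18510776] [ 0.85532782  0.48332405 -0.43984712] 0.011101416896631747 6.675
```

View pics/s2.png

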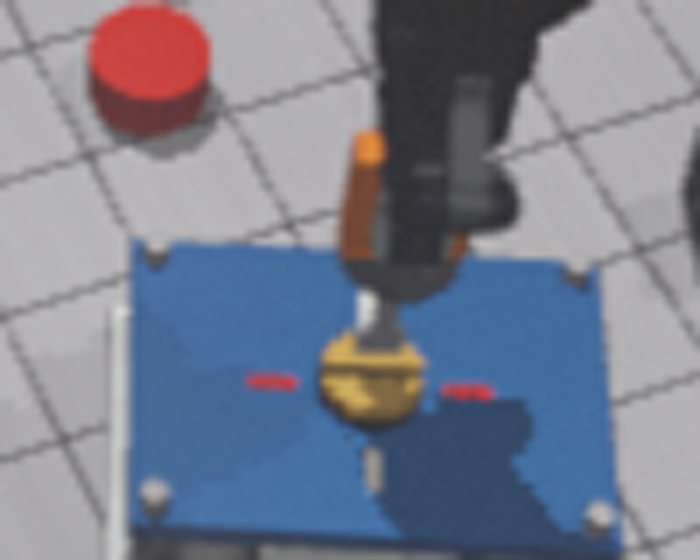

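View pics/t2.png

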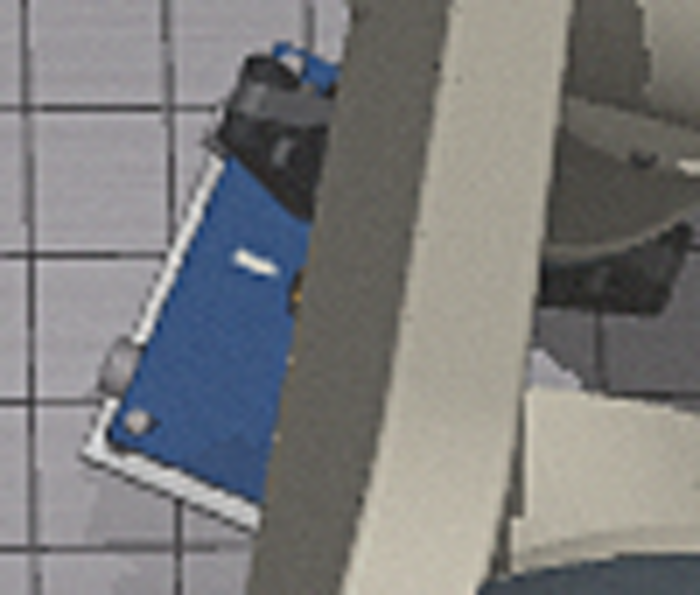

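Run:
```python
from h import *
from workcell import get_obs
o=get_obs();p=o["position"];Rm=R.from_quat(o["orientation"]).as_matrix();print(Rm.round(3))
def cr(uv): return ((uv-[290,210]+.5)*7-.5).round(1)
c,s=np.cos(-.40),np.sin(-.40)
for z in (.1853-.08,):
  tip=np.array([p[0],p[1],z]);a=[tip+[sx*c*.007,sx*s*.007,0] for sx in(-1,0,1)];print("tip pred",cr(proj("side",np.array(a))))
print("cam pred",cr(proj("side",np.array([[.5897,-.1710,.095]]))))
th=np.linspace(0,2*np.pi,8,endpoint=False)
print(cr(proj("side",np.c_[.5897+.015*np.cos(th),-.171+.015*np.sin(th),.095+0*th])))
s=cv2.imread("pics/side2.png");cv2.imwrite("pics/s3.png",cv2.resize(s[245:275,328:358],None,fx=20,fy=20,interpolation=cv2.INTER_CUBIC))
s=cv2.imread("pics/side0.png");cv2.imwrite("pics/s4.png",cv2.resize(s[245:275,328:358],None,fx=20,fy=20,interpolation=cv2.INTER_CUBIC))
```

```text
[[ 0.921  0.001  0.389]
 [-0.389 -0.     0.921]
 [ 0.001 -1.     0.   ]]
tip pred [[356.7 351.7]
 [380.6 352.5]
 [404.5 353.3]]
cam pred [[373.6 372.9]]
[[419.1 357.9]
 [389.9 334.3]
 [351.4 333.3]
 [325.6 355.4]
 [327.8 388.1]
 [357.  412.2]
 [396.2 413.2]
 [421.9 390.6]]
```

View pics/s3.png

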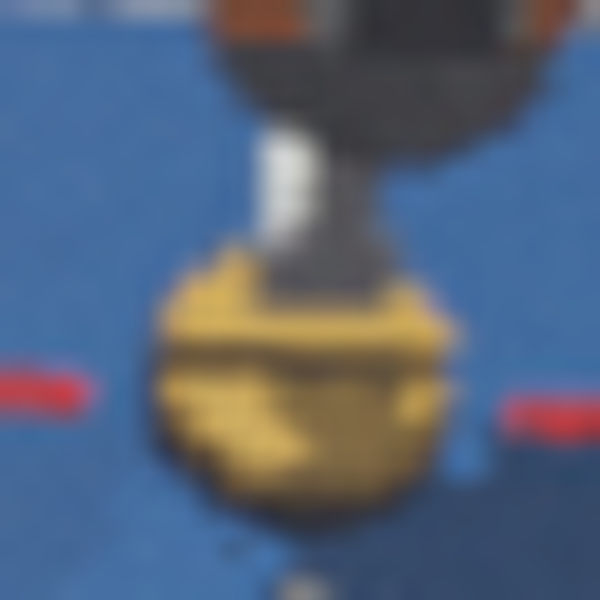

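View pics/s4.png

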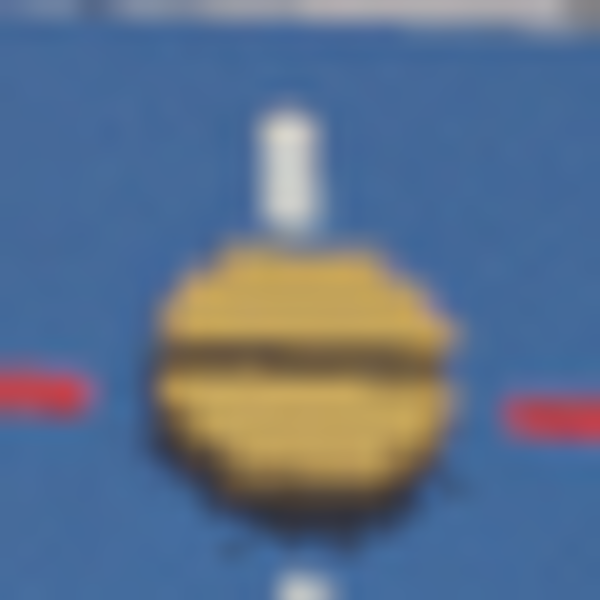

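Run:
```python
from h import *
from workcell import get_obs
p=get_obs()["position"]
f=lambda u,z:ray("side",uncrop([u],328,245,20)[0],z)
t=f((322,302),.1053);cam=f((306,358),.095)
print("tip",t,"tcp",p,"diff",t-p);print("cam",cam,"corr",cam-(t-p))
a,b=f((165,352),.095),f((445,368),.095);print("slot yaw",np.arctan2(*(b-a)[1::-1]))
ex=np.array([np.cos(-.417),np.sin(-.417)]);ey=np.array([-ex[1],ex[0]])
d=(cam-t)[:2];print("move needed x,y fixture",d@ex,d@ey)
d=(cam-p)[:2];print("without tip corr",d@ex,d@ey)
# top image: slot centre
for u in ((307,293),): 
  c=ray("top",uncrop([u],305,125,7)[0],.095);print(c,(c-p)[:2]@ex,(c-p)[:2]@ey)
s=cv2.imread("pics/top0.png");cv2.imwrite("pics/t4.png",cv2.resize(s[152:182,334:364],None,fx=20,fy=20,interpolation=cv2.INTER_CUBIC))
```

```text
tip [ 0.59038725 -0.17002849  0.1053    ] tcp [ 0.59067567 -0.17092808  0.18595817] diff [-0.00028842  0.0008996  -0.08065817]
cam [ 0.58993361 -0.16997631  0.095     ] corr [ 0.59022203 -0.17087591  0.17565817]
slot yaw -0.4297599452706569
move needed x,y fixture -0.00043589688686176926 -0.00013603159692362942
without tip corr -0.0010639568518871834 0.0005696621337092419
[ 0.59031182 -0.17121065  0.095     ] -0.0002182253726209558 -0.00040572135179155357
```

View pics/t4.png

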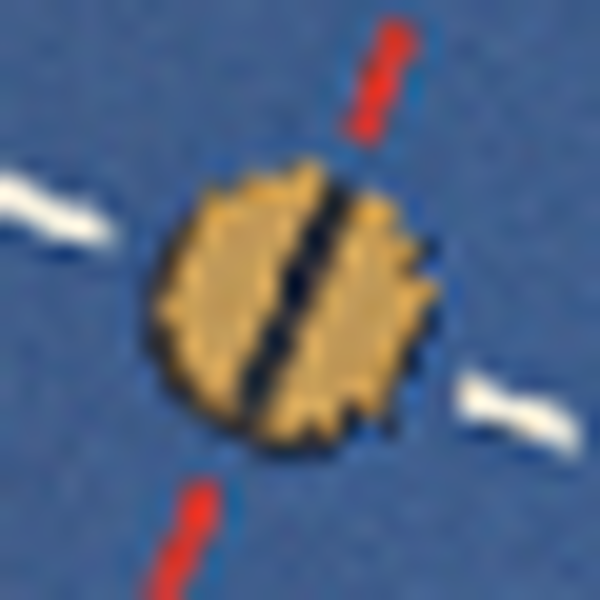

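```bash
cat > m.py <<'E'
from h import *
from workcell import bot,hand,get_obs,vision
def rep(tag=""):
    P=[];F=[];T=[]
    for _ in range(4):
        o=get_obs();P.append(o["position"]);F.append(o["wrist_force"]);T.append(o["ft_torque"]);bot.dwell(.03)
    print(tag,np.mean(P,0).round(4),"F",np.mean(F,0).round(1),"T",np.mean(T,0).round(2),"w",round(o["gripper_width"],4),"t",round(o["time_s"],2));return np.mean(F,0)
E
python3 - <<'E'
from m import *
for z in (.179,.1755,.174,.1725,.171):
    bot.servo_line([.5900,-.1710,z],quat(-.40),velocity=.03)
    if abs(rep(z)[2])>8: break
E
```

```text
0.179 [ 0.5899 -0.171   0.179 ] F [ 0.3 -0.4 -0.8] T [-0.02 -0.01  0.01] w 0.0108 t 7.22
0.1755 [ 0.5899 -0.171   0.1753] F [ 0.1  0.1 -0.9] T [-0.01  0.   -0.01] w 0.011 t 7.62
0.174 [ 0.59  -0.171  0.174] F [ 0.3 -0.3 -0.5] T [-0. -0. -0.] w 0.011 t 8.01
0.1725 [ 0.5899 -0.171   0.1724] F [ 0.6  0.3 -0.6] T [0.   0.02 0.01] w 0.0107 t 8.39
0.171 [ 0.59   -0.171   0.1709] F [ 0.2 -0.3 -0.6] T [ 0.   -0.01 -0.  ] w 0.011 t 8.78
```

Run:
```python
from m import *
for z in (.169,.166,.164,.162,.161,.160):
    bot.servo_line([.5900,-.1710,z],quat(-.40),velocity=.03)
    if abs(rep(z)[2])>25: break
```

```text
0.169 [ 0.59   -0.171   0.1689] F [-0.1  0.1 -1. ] T [ 0.01 -0.01  0.  ] w 0.011 t 9.16
0.166 [ 0.5902 -0.1711  0.1665] F [-1.6  0.4  6.7] T [ 0.12  0.45 -0.02] w 0.0108 t 9.54
0.164 [ 0.5903 -0.1711  0.1648] F [-2.   0.5  8.1] T [0.12 0.53 0.02] w 0.0109 t 9.93
0.162 [ 0.5903 -0.1711  0.163 ] F [-2.6  0.9  9.3] T [ 0.15  0.64 -0.  ] w 0.0111 t 10.31
0.161 [ 0.5903 -0.1711  0.1621] F [-2.9  0.6 10.8] T [ 0.17  0.66 -0.  ] w 0.0107 t 10.69
0.16 [ 0.5903 -0.1711  0.1613] F [-3.4  0.7 10.9] T [0.19 0.73 0.  ] w 0.011 t 11.07
```

Run:
```python
from m import *
for z in (.159,.158,.157,.156):
    bot.servo_line([.5900,-.1710,z],quat(-.40),velocity=.03)
    if abs(rep(z)[2])>22: break
```

```text
0.159 [ 0.5905 -0.1712  0.161 ] F [-5.   1.2 18.1] T [ 0.34  1.19 -0.  ] w 0.011 t 11.46
0.158 [ 0.5907 -0.1712  0.1608] F [-6.4  2.  24.5] T [0.45 1.6  0.01] w 0.011 t 11.84
```

Run:
```python
from m import *
p=[.5900,-.1710,.158]
o=get_obs();print(np.round(o["joint_pos"],3))
for y in (-.5,-.8,-1.1):
    bot.reach(p,quat(y)); rep(y)
    if abs(get_obs()["ft_torque"]).max()>3.5: break
o=get_obs();print(np.round(o["joint_pos"],3), R.from_quat(o["orientation"]).as_matrix().round(3)[:,2])
```

```text
[-0.285  0.429  1.732 -0.     0.978 -1.455]
-0.5 [ 0.5906 -0.1713  0.1608] F [-7.   1.6 24.2] T [0.41 1.6  0.02] w 0.0112 t 12.22
-0.8 [ 0.5919 -0.1718  0.161 ] F [-2.7 -0.2 20.9] T [-0.04  0.62  0.01] w 0.0112 t 12.75
-1.1 [ 0.5915 -0.1722  0.1609] F [-3.8 -1.7 22. ] T [-0.46  0.97 -0.01] w 0.0108 t 13.28
[-2.850e-01  4.300e-01  1.732e+00 -1.000e-03  9.760e-01 -7.550e-01] [0.891 0.454 0.002]
```

Run:
```python
from m import *
p=[.5900,-.1710,.158]
for y in (-1.4,-1.7,-1.9,-1.98):
    bot.reach(p,quat(y)); rep(y)
    if abs(get_obs()["ft_torque"]).max()>3.5: break
n="side";c=vision.read_camera(n); im=cv2.cvtColor(c["frame"],cv2.COLOR_RGB2BGR)
cv2.imwrite("pics/s5.png",cv2.resize(im[210:290,290:390],None,fx=7,fy=7,interpolation=cv2.INTER_CUBIC))
```

```text
-1.4 [ 0.5911 -0.1724  0.1609] F [-5.2 -3.8 22.6] T [-0.82  1.32  0.05] w 0.0111 t 13.8
-1.7 [ 0.5906 -0.1726  0.1609] F [-7.7 -4.  24.1] T [-0.99  1.81  0.01] w 0.011 t 14.32
-1.9 [ 0.5902 -0.1726  0.1609] F [-8.9 -4.4 25. ] T [-1.04  2.09  0.04] w 0.011 t 14.77
-1.98 [ 0.5901 -0.1726  0.1608] F [-9.2 -4.  25.7] T [-1.05  2.22  0.06] w 0.0104 t 15.15
```

View pics/s5.png

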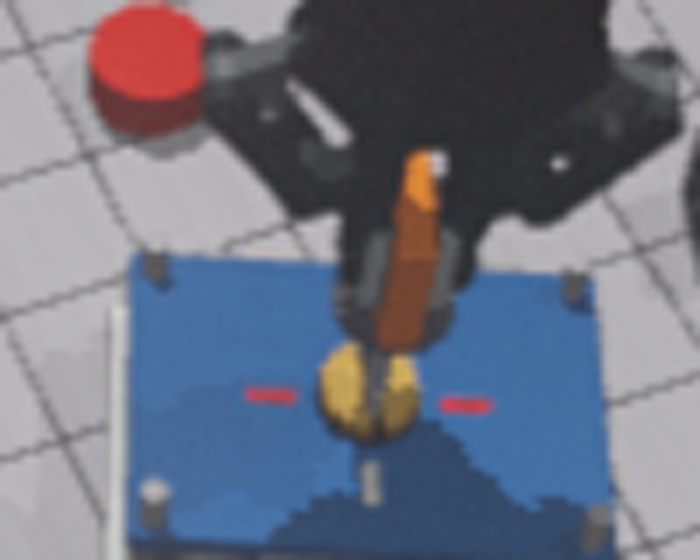

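Run:
```python
from m import *
p=[.5900,-.1710,.158]
for y in (-2.06,-2.12):
    bot.reach(p,quat(y)); rep(y)
    if abs(get_obs()["ft_torque"][2])>.5: break
bot.dwell(.15)
for z in (.160,.162,.164,.166):
    bot.servo_line([.5900,-.1710,z],velocity=.03); rep(z)
n="side";c=vision.read_camera(n); im=cv2.cvtColor(c["frame"],cv2.COLOR_RGB2BGR)
cv2.imwrite("pics/s6.png",cv2.resize(im[210:290,290:390],None,fx=7,fy=7,interpolation=cv2.INTER_CUBIC))
```

```text
-2.06 [ 0.5899 -0.1725  0.1608] F [-9.8 -4.3 25.9] T [-1.02  2.32  0.02] w 0.0111 t 15.58
-2.12 [ 0.5898 -0.1725  0.1608] F [-9.8 -3.7 25.9] T [-1.    2.39  0.04] w 0.011 t 15.97
0.16 [ 0.5896 -0.1724  0.1612] F [-5.6 -4.8 11.5] T [-1.19  1.34  0.03] w 0.0108 t 16.5
0.162 [ 0.5896 -0.1723  0.1629] F [-4.9 -5.6  9.5] T [-1.23  1.22  0.03] w 0.0109 t 16.88
0.164 [ 0.5898 -0.1715  0.1646] F [-4.1 -1.5  8.1] T [-0.49  0.91  0.01] w 0.0107 t 17.27
0.166 [ 0.5899 -0.1708  0.1657] F [-0.5  0.4 -0.5] T [ 0.03  0.19 -0.01] w 0.0106 t 17.65
```

View pics/s6.png

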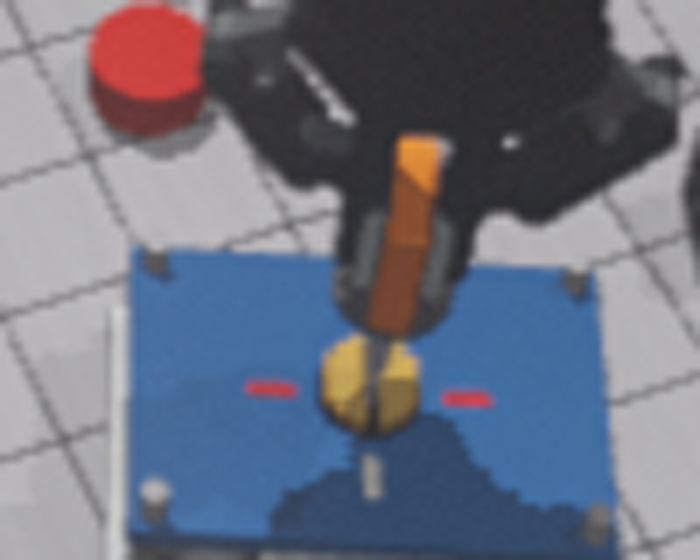

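Run:
```python
from m import *
bot.servo_line([.5900,-.1710,.18],velocity=.06); rep()
bot.servo_line([.5900,-.1710,.24],velocity=.12); rep()
n="side";c=vision.read_camera(n); im=cv2.cvtColor(c["frame"],cv2.COLOR_RGB2BGR);cv2.imwrite("pics/side7.png",im)
cv2.imwrite("pics/s7.png",cv2.resize(im[180:290,290:390],None,fx=5.4,fy=5.4,interpolation=cv2.INTER_CUBIC))
p=get_obs()["position"];
for z in (-.08,-.03,-.026): print(((proj("side",[p+[0,0,z]])-[290,180]+.5)*5.4-.5))
```

```text
[ 0.5902 -0.1711  0.1804] F [-0.3  0.4 -0.5] T [-0.02  0.02 -0.  ] w 0.0109 t 18.22
 [ 0.5895 -0.1708  0.2391] F [ 0.1  0.2 -1.1] T [-0.03  0.   -0.01] w 0.0107 t 19.0
[[307.89866825 353.40149926]]
[[325.5283039  271.16697753]]
[[327.00131171 264.29604183]]
```

View pics/s7.png

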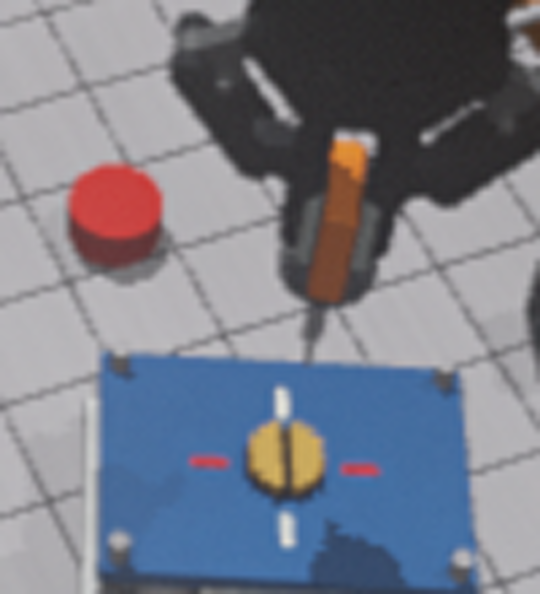

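Run:
```python
from m import *
y=-1.25;off=-.0015*np.array([np.cos(y),np.sin(y)])
xy=np.array([.5315,.182])+off
bot.reach([*xy,.24],quat(y)); 
bot.servo_line([*xy,.185],velocity=.12);rep()
n="side";c=vision.read_camera(n); im=cv2.cvtColor(c["frame"],cv2.COLOR_RGB2BGR);cv2.imwrite("pics/side8.png",im)
cv2.imwrite("pics/s8.png",cv2.resize(im[110:190,220:300],None,fx=7.4,fy=7.4,interpolation=cv2.INTER_CUBIC))
p=get_obs()["position"];
for z in (-.08,-.03): print(((proj("side",[p+[0,0,z]])-[220,110]+.5)*7.4-.5))
print("stand c",((proj("side",[[.5315,.182,.086]])-[220,110]+.5)*7.4-.5))
h=rect([.5315,.182,-.466],.02,.02,.086);print(((proj("side",h)-[220,110]+.5)*7.4-.5))
print("axis below tip, at tip z",((proj("side",[[.5315,.182,p[2]-.08]])-[220,110]+.5)*7.4-.5))
```

```text
[0.5317 0.1833 0.1857] F [ 0.4 -0.3 -0.2] T [0.01 0.01 0.02] w 0.0108 t 21.14
[[283.74931309 322.00269815]]
[[281.55232593 209.42959119]]
stand c [[285.74840985 368.06852207]]
[[318.83432682 349.2328512 ]
 [312.16284023 391.67361014]
 [252.35526827 387.0790946 ]
 [259.62502356 344.72352369]]
axis below tip, at tip z [[284.92543702 325.18524731]]
```

View pics/s8.png

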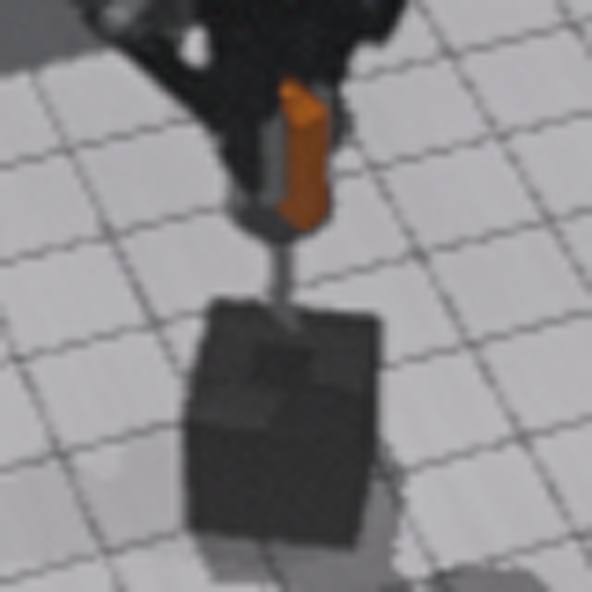

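Run:
```python
from m import *
y=-1.25;off=-.0015*np.array([np.cos(y),np.sin(y)])
xy=np.array([.5315,.182])+off
for z in (.168,.160,.145,.130,.120,.1175):
    bot.servo_line([*xy,z],velocity=.06)
    if np.linalg.norm(rep(z))>8: break
```

```text
0.168 [0.5309 0.1834 0.1677] F [ 0.1 -0.  -0.7] T [-0.    0.    0.01] w 0.0106 t 21.76
0.16 [0.5308 0.1833 0.1597] F [-0.3  0.  -0.9] T [-0.01 -0.    0.02] w 0.0105 t 22.18
0.145 [0.5309 0.1834 0.1447] F [ 0.   0.4 -0.6] T [-0.01 -0.01  0.02] w 0.0109 t 22.71
0.13 [0.5309 0.1834 0.1297] F [-0.   0.2 -0.8] T [ 0.02 -0.01  0.  ] w 0.011 t 23.24
0.12 [0.5308 0.1834 0.1197] F [-0.3 -0.3 -0.9] T [-0.01  0.   -0.01] w 0.0108 t 23.69
0.1175 [0.531  0.1834 0.1175] F [ 0.  -0.2 -0.7] T [-0.01  0.01  0.01] w 0.011 t 24.07
```

Run:
```python
from m import *
y=-1.25;off=-.0015*np.array([np.cos(y),np.sin(y)])
xy=np.array([.5315,.182])+off
for z in (.1167,.116,.1153,.1146,.1139):
    bot.servo_line([*xy,z],velocity=.03)
    if np.linalg.norm(rep(z))>3: break
hand.move_gripper(.03); bot.dwell(.3); rep()
hand.move_gripper(.06)
bot.servo_line([*xy,.21],velocity=.12)
bot.reach([.35,.1,.35],quat(y)); rep()
for n in ("side","top"):
    c=vision.read_camera(n); cv2.imwrite(f"pics/{n}9.png",cv2.cvtColor(c["frame"],cv2.COLOR_RGB2BGR))
s=cv2.imread("pics/side9.png");a=cv2.resize(s[130:190,235:285],None,fx=7,fy=7,interpolation=cv2.INTER_CUBIC);b=cv2.resize(s[235:295,300:360+20],None,fx=5,fy=5,interpolation=cv2.INTER_CUBIC);b=cv2.resize(b,(400,420))
cv2.imwrite("pics/s9.png",np.hstack([a,b]))
```

```text
0.1167 [0.531  0.1834 0.1167] F [-0.1 -0.5 -1. ] T [ 0.01  0.02 -0.02] w 0.011 t 24.46
0.116 [0.531  0.1834 0.116 ] F [ 0.6 -0.  -1.1] T [-0.   -0.01 -0.  ] w 0.0107 t 24.84
0.1153 [0.5311 0.1835 0.1158] F [-2.  -0.7  5. ] T [-0.12  0.28  0.  ] w 0.0103 t 25.23
 [0.531  0.1834 0.1153] F [ 0.2  0.  -0.1] T [ 0.   -0.01 -0.03] w 0.0301 t 25.98
 [0.3507 0.1003 0.3493] F [ 0.  -0.1  0.1] T [-0.   -0.01  0.02] w 0.0601 t 28.42
```

View pics/s9.png

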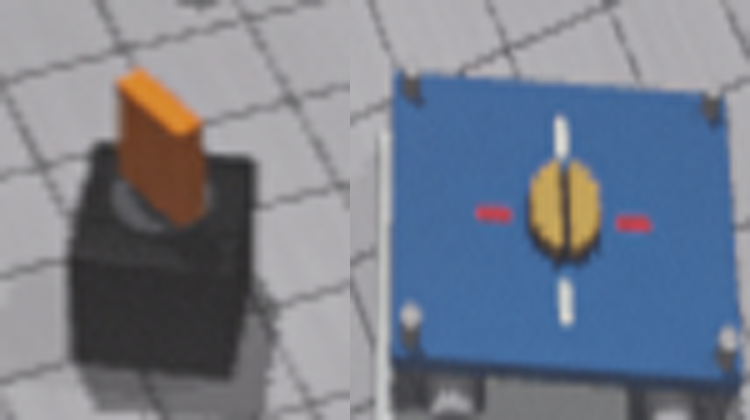

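View pics/top9.png

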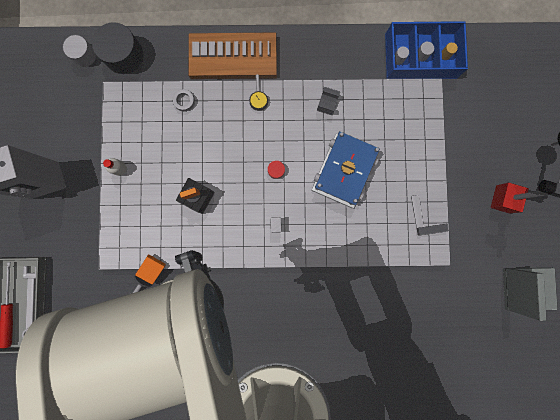

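View pics/side9.png

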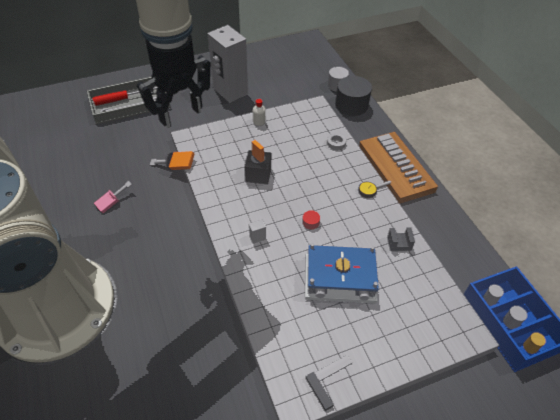

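Run:
```python
from m import *
a,b=[cv2.cvtColor(cv2.imread(f"pics/side{i}.png"),cv2.COLOR_BGR2GRAY).astype(np.float32) for i in (0,9)]
ra=cv2.imread("pics/side0.png").astype(int);rb=cv2.imread("pics/side9.png").astype(int)
def red(im):
    m=np.clip(im[:,:,2]-np.maximum(im[:,:,0],im[:,:,1])-40,0,None).astype(float);m[:245]=0;m[290:]=0;m[:,:318]=0;m[:,370:]=0
    yy,xx=np.mgrid[:420,:560];return (m*xx).sum()/m.sum(),(m*yy).sum()/m.sum()
print(red(ra),red(rb))
for t in (0,.004,.0057,.0072): print(t,proj("side",[[.5905,-.1708,.086-t]]))
o=get_obs();print(o["time_s"])
# key tip top check
kt=cv2.imread("pics/top9.png");cv2.imwrite("pics/t9.png",cv2.resize(kt[165:225,165:225],None,fx=9,fy=9,interpolation=cv2.INTER_CUBIC))
```

```text
(np.float64(343.63023255813954), np.float64(264.81162790697675)) (np.float64(343.4849884526559), np.float64(265.8406466512702))
0 [[342.73589509 265.02822858]]
0.004 [[342.51089932 266.0720467 ]]
0.0057 [[342.41568019 266.51379478]]
0.0072 [[342.33186241 266.90264886]]
28.55
```

View pics/t9.png

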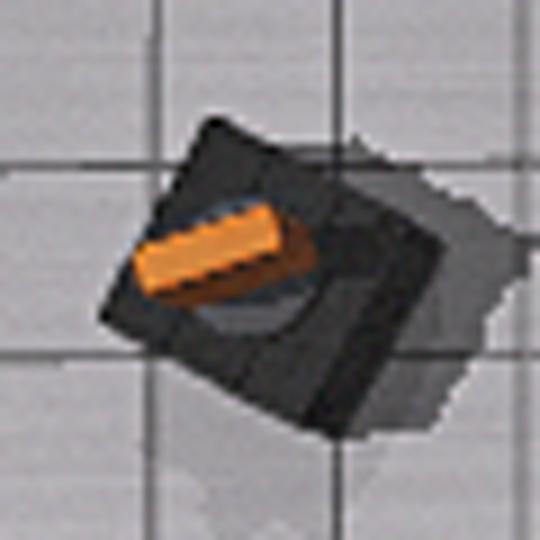

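```bash
python3 -c "
from workcell import hand_in;print(hand_in())"
```

```text
the job is handed in; nothing more can be done
None
```

The blue clamp plate is locked down, the orange key is back in its stand, and the job is handed in. It gave no verdict; the last clock reading before hand-in was 28.6 s of the 61 s allowed.

I gripped the key, put the blade in the cam slot, pressed the plate to its stop with about 25 N and turned the cam clockwise to its locked end. I then let the plate rise, put the key back and opened the fingers.

**Last checks:**
- **Cam:** the slot lines up with the white marks, so it is in the locked direction.
- **Plate:** the red marks sit 1.03 px lower in the side picture than at the start, which is about 4.0 mm down, so the plate is seated. On the way up, the force on the key dropped to zero at about that same height.
- **Key:** in the pictures it hangs upright and centred in the stand, flange on top.
- **Arm and listed bystanders:** the arm is clear of everything. In the pictures the listed bystanders look to be where they were.

**Disagreements:**
- **Spare keys:** the two spare keys (pink and larger orange), which are not listed bystanders, stood upright in the first picture and are lying on the bench in the last. The orange one was already down in the first picture after my grasp, and the gripper's planned path stayed well above them. I think they toppled on their own, but I did not confirm it.
- **Tilt in the grip:** the key tilted slightly in the fingers while I pressed, moving the tip by roughly 2–3 mm. I allowed for this when putting it back.

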